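# Set up the mitre box for a six-sided frame

### The job

Set the mitre box up for the first cut of a six-sided frame: slacken its clamp lever, swing the arm over to 30 degrees on the left, and clamp it tight again. Then lay the long moulding face up on the bed, with its tall back flush against the fence and its end right up against the length stop. Leave everything else on the bench where it is.

Things in the scene. Friction and masses are not known exactly. Their poses are not given: they have to be found in the camera images.
- mitre_box: Bench mitre box, fixed, saw taken out. Origin on the bench below the arm's pivot, on the line of the fence face; x away from the worker, square to the fence; y along the fence to the worker's left; z up. Aluminium bed: top z = 55 mm, x = -100 to +12, y = -250 to +250 mm. Fence: working face at x = 0, 10 mm thick, top z = 95 mm, in two halves with a 70 mm gap at the pivot.
- zero_mark (a point): The 0 mark (middle long mark) on the steel quadrant plate in front of the bed, 183 mm in front of the pivot, 30 mm above the bench. The plate is an arc 149 to 195 mm from the pivot, with a mark every 5 degrees and a long one every 15, to 50 degrees each side. The arm's thin neck points at the marks. Axes as the mitre box's.
- swing_arm (a joint): Arm angle about the upright pivot, rad: 0 = square to the fence, pointing to the worker; + = handle swung to the worker's left (30 degrees left = +0.524); stops at -0.82, +0.82. Clamp slack: moves with 5 N at the handle and stays where left; tight: held fast. It carries two upright saw guides, 14 x 30 mm, top z = 138 mm, 118 mm in front of the pivot and 66 mm behind, that turn with it.
- handle_grip (a point): Middle of the arm's round black handle, on its axis: a level bar 28 mm thick, 68 mm long, pointing straight out from the pivot; this point is 235 mm from the pivot, 37.5 mm above the bench; free at the sides and below. Turns with the arm: its x axis points along the arm to the pivot, y across, z up. The arm's grey beam (30 mm wide, top z = 43 mm) runs from the handle's neck to below the bed.
- clamp_lever (a joint): Angle of the black clamp lever about its upright screw, rad: 0 = tight, grows anticlockwise seen from above as it slackens, stop at 1.2. Stays where left; turns with 1.5 to 3 N at the tip. The arm is free above about 0.4; held fast only near 0. The screw stands on the arm's middle line 165 mm from the pivot (hub 24 mm across, top z = 72 mm) and travels with the arm.
- clamp_tip (a point): Centre of the 17 mm ball at the clamp lever's free end, 87.5 mm above the bench, 74 mm from the screw; the lever is an 11 mm bar rising to it. It points right of the arm: tight, also 35 degrees back to the handle; slack, 34 degrees to the bed. Slackening takes the tip 84 mm along the arm towards the pivot, tightening back out, 61 to 74 mm right of the arm's middle line.
- stop_face (a point): Length stop: dark steel block on the left part of the bed against the fence, fixed; 44 mm deep (x), 25 wide (y), 52 tall. This point is on its right-hand (-y) face, at bed level, 18 mm in front of the fence; the face is square to the fence. Axes as the mitre box's.
- moulding: Long piece of dark frame moulding, loose, 270 mm long (its y), 36 wide (x), 130 g. Origin: centre of the underside; z up through its face. At +x the tall flat back, 26 mm high, on a block 24 mm wide; at -x the thin sight edge: a 12 mm lip 8 to 19 mm above the underside, open below, with a gilt line. Starts on the bench at the worker's left, pointing away from the worker, back to the left.
- back_edge (a point): Middle of the moulding's back face at its underside (18 mm from its origin along its x). Laid right, it is on the fence face, at bed height.
- left_end (a point): Middle of the +y end of the moulding at its underside (135 mm from its origin); at the start it is the end nearer the worker. Laid right, this end touches the stop face.
- offcut: Bystander: 90 mm offcut of the same moulding, loose, on the right.
- tape_measure: Bystander: grey tape measure, 70 x 38 x 62 mm, loose, near the front on the left.
- glue_bottle: Bystander: white glue bottle, 54 mm across, 150 mm tall, loose, back left.
- nail_tub: Bystander: clear tub of nails, 85 x 110 x 48 mm, loose, far right.
- spray_bottle: Bystander: spray bottle, 74 mm across, 206 mm tall, loose, far back left.

How it is judged (in metres and radians):
On the way, in this order (a step that is already met when the one before it is completed fails the run):
1. the clamp lever is slackened (past 0.6 rad) (value of joint clamp_lever above 0.6 rad), for 0.1 s.
2. the arm stands at 30 degrees left, within 2 degrees (value of joint swing_arm between 0.4887 and 0.5585 rad), for 0.2 s.
3. the clamp lever is tight again (under 0.15 rad) with the arm at 30 degrees left (all of step 2 and value of joint clamp_lever below 0.15 rad), for 0.2 s.
4. the moulding lies on the bed, flush with the fence and up to the stop (x of back_edge in the frame of mitre_box above -0.003 m and z of back_edge in the frame of mitre_box between 0.052 and 0.058 m and y of left_end in the frame of stop_face between -0.004 and 0.004 m and angle between the y axis of moulding and the y axis of mitre_box, either way round below 0.025 rad and angle between moulding's own z axis and vertical below 0.05 rad), for 0.2 s.
At the end, for the whole second after the job is handed in: Arm at 30 degrees left within 2 degrees, clamp lever tight (under 0.15 rad), moulding at rest face up on the bed: middle of its back within 3 mm of the fence, parallel to it within 0.025 rad, underside within 3 mm of bed height, left end within 4 mm of the length stop (all of step 3 and all of step 4 and linear speed of moulding below 0.01 m/s); the robot touches nothing.
It fails at once if a bystander is moved more than 30 mm (distance of any of offcut, tape_measure, glue_bottle, nail_tub, spray_bottle from where it was at the start of the episode above 0.03 m).
It also fails if it takes over 72 s, if anything falls off the work surface, if the arm or the gripper's body presses on something with over 40 N, if the wrist force passes 120 N, or if a joint passes its speed limit or range.

### The arm

A 7-joint arm with a two-finger parallel gripper is mounted at the origin on the work surface. World frame = base frame: x ahead of the robot, y to its left, z up, the work surface at z = 0. Lengths are in mm, angles in rad, forces in N, time in s.
With the tool pointing down it reaches from about 350 to 900 mm from the base axis. Payload 7.2 kg.
Tool frame: the origin (TCP) lies midway between the tips of the shut fingers; the grasp point (between the pads) lies 19 mm behind it; z points along the fingers, y is the line along which they close (so a half turn about z gives the same grasp; the last joint's range is limited). The gripper opens to 85 mm and grips with 20 to 120 N. Pads are 22 mm wide; open, the fingers measure 114 mm over their backs; the gripper's body (76 mm by 85 mm) begins 54 mm behind the grasp point. The pads swing forward as they close: fully open they stand 13 mm farther back than shut.
Start: joints at [1.073, 0.411, -0.013, 1.596, 0.006, 1.134, -0.082], TCP at [260.42, -568.164, 231.297] pointing down, gripper open.
Joint ranges: [-2.95, 2.95], [-0.29, 1.99], [-1.47, 1.44], [0.14, 2.54], [-1.03, 4.17], [0.13, 1.85], [-2.86, 2.86]. Speed limits (rad/s): [2.39, 2.39, 3.01, 3.01, 3.14, 3.14, 3.14].

### API

Orientations are given as [roll, pitch, yaw] about the fixed x, y, z axes, in that order (R = Rz(yaw) Ry(pitch) Rx(roll)).
In Python, from station import manip, vision gives the robot as it stands.
- The arm moves only by the shell command python3 -m jog 'ROWS'. ROWS is JSON, a list of rows, each a list of 7 numbers: the turn, a rotation vector about the world's x, y, z normalised to -1 to 1, where 1 is 0.12 rad, then the shift along the world's x, y, z normalised to -1 to 1, where 1 is 0.5 m, then the finger opening in mm, from 0 to 85.4. In form: [[rx, ry, rz, x, y, z, fingers], ...]. A call has 1 to 12 rows; each row shifts and turns the commanded pose from where the row before left it; what a row does not reach is not made up. A row lasts 1/8 s, in which the tool goes at most 62.5 mm and 10.7 degrees, less where a joint would pass 70% of its speed; a pose out of reach is approached as far as the arm can. A call with a number of a shift or a turn outside -1 to 1 is refused whole. A call with a gripper value outside its range is refused whole. The fingers move at their own pace and stop on an object; the grip force is fixed at half the most. Time passes only in rows, so rows that do not move let the fingers close. It gives the time, the measured TCP pose, the force, the opening and the grip force at its end, in the units of the state.
- manip.sense(): the state, without advancing time (a new reading comes with each control period).
- vision.get_image(name): name is "scene" or "top" or "wrist"; returns a dict with "color" (384x512x3 uint8, blue, green, red), "camera_matrix" (3x3 intrinsics, pixels), "rvec" (rotation vector, rad) and "tvec" (3), from world to camera coordinates, as OpenCV has them; the wrist camera has in their place "hand_eye" (4x4, takes a point from camera to tool coordinates, whose origin is the TCP and whose axes are the flange's). Camera axes: x right, y down, z forward; pixel columns grow to the right and rows downward; lengths in mm; the calibration is good to about 2 mm. A picture is of the moment at which its call begins: read the wrist's pose just before it. There is no depth.
- manip.hand_in(): hands the job in; it is judged then, once.
The state is a dict: "clock": time; "joint_positions": joint angles; "joint_velocities": joint speeds; "joint_torque": joint torques, N m; "tool_pos": TCP position; "tcp_rot": TCP orientation; "force": force on the tool from outside, world axes, zero at the start; "ft_torque": the same for the moment, N m; "gripper_width": opening from 0.0 (shut) to 1.0 (fully open); "gripper_force": force on a finger pad.
Only numpy, scipy, OpenCV 4.12 (cv2) and the standard library are available. Lean on these libraries where they do the work, as an engineer would, in place of code of your own. Each camera call takes 0.05 s, during which the arm holds its last target. There are 200 camera calls.

## Working session

There is one attempt and no reset: what is moved stays moved. The work goes in short steps, Python scripts to look and compute and a shell command to move; the robot and the scene stay as the last step left them, time stands still between calls to the robot, and variables do not carry over. Pictures are saved under pics/ and viewed, at most 10 in all, crops included, and the job is handed in when it is done.

```bash
ls; mkdir -p pics
python3 - <<'E'
from station import manip, vision
import cv2,json
s=manip.sense();print(s)
for n in("scene","top"):
    d=vision.get_image(n);cv2.imwrite(f"pics/{n}0.png",d["color"])
    print(n,d["camera_matrix"],d["rvec"],d["tvec"])
E
```

```text
pics
{'clock': 0.0, 'joint_positions': array([ 1.07284862,  0.41191664, -0.01270626,  1.59705993,  0.00560464,
        1.13428637, -0.08217322]), 'joint_velocities': array([-0.0001719 ,  0.0017436 ,  0.00154605,  0.00060485,  0.00105145,
       -0.00122957, -0.00122391]), 'joint_torque': array([-2.59676408e-04, -6.00640798e+01,  6.82431366e-01, -2.99414420e+01,
        1.38948660e-02,  1.07889221e-02,  1.47100559e-05]), 'tool_pos': array([ 260.14973914, -567.73389409,  230.43616574]), 'tcp_rot': array([-3.13996258e+00,  1.22388236e-04,  4.29795990e-01]), 'force': array([-0.12816155,  0.63398855, -0.53671177]), 'ft_torque': array([-0.03562656,  0.02673857, -0.00616651]), 'gripper_force': 0.0, 'gripper_width': 1.0011311651316581}
scene [[411.99726372   0.         255.29134319]
 [  0.         411.99726372 188.45957107]
 [  0.           0.           1.        ]] [ 2.14407003  0.70700869 -0.31495654] [-428.55746342 -136.90799306 1787.29016834]
top [[417.18729799   0.         253.06494853]
 [  0.         417.18729799 193.08626343]
 [  0.           0.           1.        ]] [ 2.13724362 -2.16402426  0.16159275] [ -30.94975804  530.18073719 1285.81451132]
```

Run:
```python
import cv2,numpy as np
a=cv2.imread("pics/scene0.png");b=cv2.imread("pics/top0.png")
cv2.imwrite("pics/s0b.png",cv2.resize(a,(800,600),interpolation=3));cv2.imwrite("pics/t0b.png",cv2.resize(b,(800,600),interpolation=3))
```

```text
(no output)
```

View pics/t0b.png

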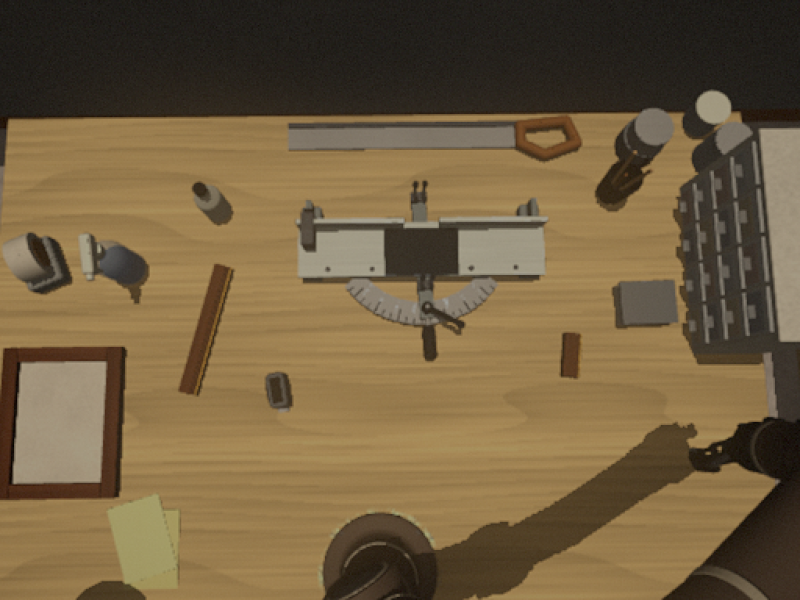

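View pics/s0b.png

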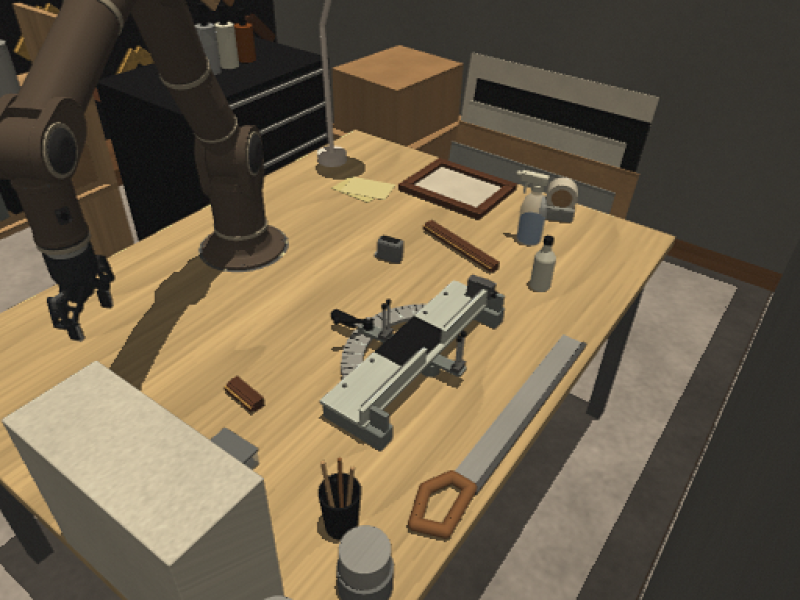

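The top view (800 px scale) shows the bed with front corners at about (299,278) and (545,275), the handle at (430,345), the lever ball at (461,326), the moulding from (222,267) to (190,392), the tape at (278,390) and the stop at (308,228). Next I'll turn these into rough positions by ray casting.

```bash
cat > h.py <<'E'
from station import manip, vision
import cv2,numpy as np
from scipy.spatial.transform import Rotation as R
def grab(n,path=None):
    s=manip.sense();d=vision.get_image(n)
    K=d["camera_matrix"]
    if n=="wrist":
        T=np.eye(4);T[:3,:3]=R.from_euler('xyz',s["tcp_rot"]).as_matrix();T[:3,3]=s["tool_pos"]
        W=T@np.array(d["hand_eye"]);Rc=W[:3,:3];c=W[:3,3]
    else:
        Rm=cv2.Rodrigues(np.array(d["rvec"]))[0];Rc=Rm.T;c=-Rm.T@np.array(d["tvec"]).ravel()
    if path:
        cv2.imwrite(path,d["color"]);np.savez(path+".npz",K=K,Rc=Rc,c=c)
    return d["color"],K,Rc,c
def load(path):
    z=np.load(path+".npz");return cv2.imread(path),z["K"],z["Rc"],z["c"]
def ray(cam,uv,z):
    _,K,Rc,c=cam
    d=Rc@np.linalg.solve(K,[uv[0],uv[1],1.]);return c+d*(z-c[2])/d[2]
def proj(cam,p):
    _,K,Rc,c=cam
    q=K@(Rc.T@(np.array(p)-c));return q[:2]/q[2]
E
python3 - <<'E'
from h import *
t=grab("top","pics/t1.png")
k=.64
for n,u,v,z in [("bedFL",299,278,55),("bedFR",545,275,55),("fenceL",299,222,95),("fenceR",547,220,95),("zero",428,318,30),("handle",430,345,37.5),("ball",461,326,87.5),("hub",427,308,72),("mouldfar",222,267,20),("mouldnear",190,392,20),("tape",278,390,50),("stopR",315,230,107),("glue",208,195,75),("spray",115,262,100),("base",380,570,50)]:
    print(n,ray(t,(u*k,v*k),z).round())
d=np.array(vision.get_image("wrist")["hand_eye"]);print(d.round(3)); print(vision.get_image("wrist")["camera_matrix"])
E
```

```text
bedFL [578. 156.  55.]
bedFR [ 578. -340.   55.]
fenceL [683. 151.  95.]
fenceR [ 681. -340.   95.]
zero [ 497. -104.   30.]
handle [ 441. -106.   38.]
ball [ 473. -164.   88.]
hub [ 512. -100.   72.]
mouldfar [609. 321.  20.]
mouldnear [354. 378.  20.]
tape [355. 196.  50.]
stopR [663. 118. 107.]
glue [746. 338.  75.]
spray [605. 508. 100.]
base [14. -2. 50.]
[[-1.00000e-03 -9.62000e-01 -2.74000e-01  6.83310e+01]
 [ 1.00000e+00 -1.00000e-03 -0.00000e+00  1.46000e-01]
 [ 0.00000e+00 -2.74000e-01  9.62000e-01 -1.41985e+02]
 [ 0.00000e+00  0.00000e+00  0.00000e+00  1.00000e+00]]
[[287.58545718   0.         258.83823635]
 [  0.         287.58545718 196.07314095]
 [  0.           0.           1.        ]]
```

```bash
python3 -m jog '[[0,0,-0.36,0.052,0.0936,0.024,0],[0,0,-0.36,0.052,0.0936,0.024,0],[0,0,-0.36,0.052,0.0936,0.024,0],[0,0,-0.36,0.052,0.0936,0.024,0],[0,0,-0.36,0.052,0.0936,0.024,0],[0,0,-0.36,0.052,0.0936,0.024,0],[0,0,-0.36,0.052,0.0936,0.024,0],[0,0,-0.36,0.052,0.0936,0.024,0],[0,0,-0.36,0.052,0.0936,0.024,0],[0,0,-0.36,0.052,0.0936,0.024,0],[0,0,0,0,0,0,0],[0,0,0,0,0,0,0]]'
python3 - <<'E'
from h import *
c=grab("wrist","pics/w1.png");print(manip.sense()["joint_positions"].round(2))
cv2.imwrite("pics/w1b.png",cv2.resize(c[0],(800,600),interpolation=3))
E
```

```text
clock: 1.75
tool_pos: [520.1, -100.6, 350.9]
tcp_rot: [3.141, 0.001, -0.002]
force: [-0.1, -0.3, -1.0]
gripper_width: 0.003
gripper_force: 0.0
[ 0.34  0.18 -0.28  1.63  0.05  1.33 -1.52]
```

View pics/w1b.png

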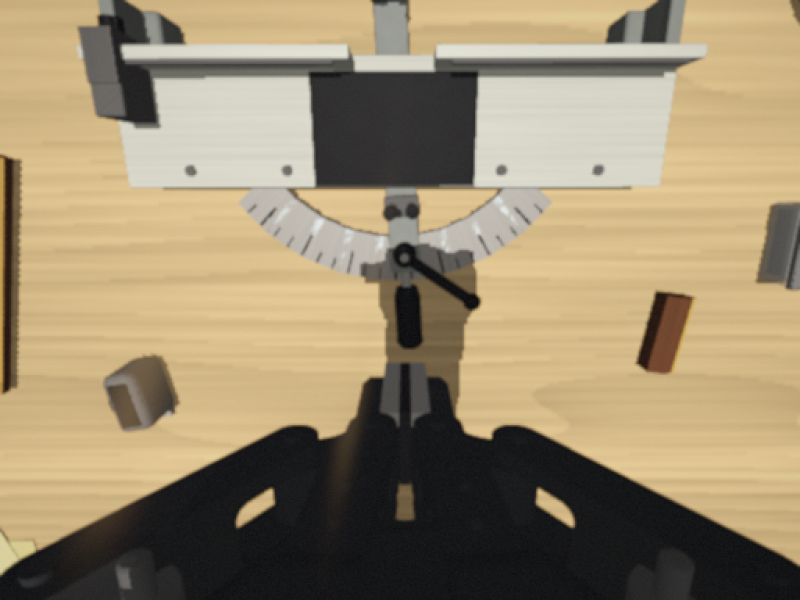

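The wrist view shows the lever ball at (471,301), the hub at (404,254), the handle middle near (408,318), the bed front corners at (130,187) and (660,185), and the lower right corner of the stop at (157,124).

Run:
```python
from h import *
c=load("pics/w1.png");k=.64
P={n:ray(c,(u*k,v*k),z) for n,u,v,z in [("bedFL",130,187,55),("bedFR",660,185,55),("fenceL",130,58,95),("fenceR",700,58,95),("fLbot",150,70,55),("fRbot",670,70,55),("gapL",352,70,55),("gapR",434,70,55),("hub",404,254,72),("handle",408,318,51.5),("ball",471,301,90),("stopbot",157,124,55),("stoptop",117,83,107),("guide",402,210,138),("tape",140,380,62),("handend",408,347,45)]}
for n in P: print(n,P[n].round(1))
# subpixel ball via two views
g=cv2.cvtColor(c[0],6)
m=(g<60).astype(np.uint8)
t=load("pics/t1.png")
for n in("hub","ball"): print(n, proj(t,P[n]).round(1)/k)
m0=(P["bedFL"]+P["bedFR"])/2; print("pivot guess",m0+[100,0,0], "yaw",np.arctan2(-(P["bedFL"]-P["bedFR"])[0],(P["bedFL"]-P["bedFR"])[1]))
```

```text
bedFL [581. 157.  55.]
bedFR [ 581.5 -341.9   55. ]
fenceL [680.8 116.5  95. ]
fenceR [ 679.6 -336.8   95. ]
fLbot [680.5 122.4  55. ]
fRbot [ 679.3 -335.7   55. ]
gapL [680.1 -55.5  55. ]
gapR [ 679.9 -127.8   55. ]
hub [ 519.6 -100.9   72. ]
handle [ 449.9 -104.8   51.5]
ball [ 478.4 -163.1   90. ]
stopbot [636.2 123.1  55. ]
stoptop [660.5 123.1 107. ]
guide [564.7 -99.5 138. ]
tape [385.9 175.8  62. ]
handend [ 415.5 -104.8   45. ]
hub [427.65625 303.90625]
ball [460.46875 323.28125]
pivot guess [681.23783746 -92.44704536  55.        ] yaw 0.0009662878669489729
```

The measurements agree with the given sizes: pivot at about (680.5, -92), yaw about 0, arm at about -0.055 rad, ball at (477,-163.5), stop face at y of about 123. Next I'll slacken the lever.

```bash
python3 -m jog '[[0,0,0,-0.08,-0.066,-0.1,0],[0,0,0,-0.08,-0.066,-0.1,0],[0,0,0,0,0,-0.1,0],[0,0,0,0,0,-0.1,0],[0,0,0,0,0,-0.1,0],[0,0,0,0,0,-0.05,0],[0,0,0,0,0,0,0]]'
python3 -m jog '[[0,0,0,0.03,-0.006,0,0],[0,0,0,0.03,-0.006,0,0],[0,0,0,0.03,-0.006,0,0],[0,0,0,0.03,0.003,0,0],[0,0,0,0.03,0.008,0,0],[0,0,0,0.03,0.01,0,0],[0,0,0,0.01,0.01,0,0],[0,0,0,0,0,0,0],[0,0,0,0,0,0,0]]'
```

```text
clock: 2.68
tool_pos: [448.8, -158.3, 87.9]
tcp_rot: [-3.141, 0.004, -0.004]
force: [1.6, 0.7, 0.8]
gripper_width: -0.001
gripper_force: 0.0
clock: 3.8
tool_pos: [546.0, -149.9, 89.5]
tcp_rot: [-3.141, -0.0, -0.001]
force: [-2.1, 2.8, 1.1]
gripper_width: 0.001
gripper_force: 1.7
```

Run:
```python
from h import *
c=grab("wrist","pics/w2.png");t=grab("top","pics/t2.png")
cv2.imwrite("pics/w2b.png",np.hstack([cv2.resize(c[0],(400,300)),cv2.resize(t[0][140:260,200:360],(400,300),interpolation=3)]))
```

```text
(no output)
```

View pics/w2b.png

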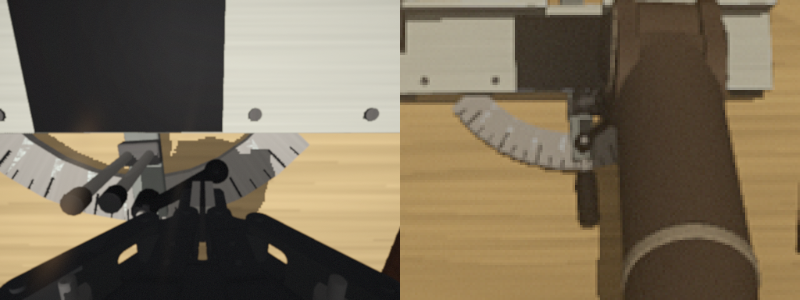

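The lever has turned towards the bed: its ball is at (217,170) in the left half of the picture, ahead of the fingers. I'll compute the angle.

Run:
```python
from h import *
c=load("pics/w2.png")
b=ray(c,(217*1.28,170*1.28),90);h=ray(c,(146*1.28,200*1.28),72);print(b,h)
```

```text
[ 562.43351874 -160.49353195   90.        ] [ 530.87519237 -106.36388558   72.        ]
```

```bash
python3 -m jog '[[0,0,0,-0.06,0,0,0],[0,0,0,-0.02,0,0.06,0],[0,0,0,-0.02,0,0.06,40],[0,0,0,-0.05,0.045,0,85],[0,0,0.46,-0.05,0.045,0,85],[0,0,0,0,0,0,85],[0,0,0,0,0,0,85]]'
```

```text
clock: 4.78
tool_pos: [446.9, -106.9, 150.0]
tcp_rot: [3.141, -0.002, 0.052]
force: [1.4, -0.3, -0.3]
gripper_width: 0.994
gripper_force: 0.0
```

Now I'll go down around the handle and close.

```bash
python3 -m jog '[[0,0,0,0,0.003,-0.06,85],[0,0,0,0,0,-0.06,85],[0,0,0,0,0,-0.06,85],[0,0,0,0,0,-0.06,85],[0,0,0,0,0,-0.016,85],[0,0,0,0,0,0,60],[0,0,0,0,0,0,35],[0,0,0,0,0,0,20],[0,0,0,0,0,0,20],[0,0,0,0,0,0,20]]'
```

```text
clock: 6.02
tool_pos: [446.7, -104.6, 22.7]
tcp_rot: [3.141, -0.002, 0.053]
force: [-1.6, 1.3, 7.6]
gripper_width: 0.299
gripper_force: 58.6
```

```bash
python3 -m jog '[[0,0,-0.482,-0.0007,0.0272,0,20],[0,0,-0.482,0.0009,0.0272,0,20],[0,0,-0.482,0.0024,0.027,0,20],[0,0,-0.482,0.004,0.0269,0,20],[0,0,-0.482,0.0055,0.0262,0,20],[0,0,-0.482,0.0071,0.0262,0,20],[0,0,-0.482,0.0086,0.0258,0,20],[0,0,-0.482,0.01,0.0252,0,20],[0,0,-0.482,0.0115,0.0246,0,20],[0,0,-0.482,0.013,0.024,0,20],[0,0,0,0,0,0,20],[0,0,0,0,0,0,20]]'
```

```text
clock: 7.52
tool_pos: [478.1, 27.4, 22.7]
tcp_rot: [-3.139, -0.001, -0.525]
force: [-1.2, 4.6, 6.5]
gripper_width: 0.301
gripper_force: 59.4
```

```bash
python3 -m jog '[[0,0,0,-0.001,-0.003,0,20],[0,0,0,0,0,0,20],[0,0,0,0,0,0,50],[0,0,0,0,0,0,85],[0,0,0,0,0,0,85],[0,0,0,0,0,0.06,85],[0,0,0,0,0,0.06,85],[0,0,0,0,0,0.06,85],[0,0,0,0,0,0.06,40],[0,0,0,0,0,0.06,0],[0,0,0,-0.03,0,0.06,0],[0,0,0,0,0,0,0]]'
python3 - <<'E'
from h import *
c=grab("wrist","pics/w3.png")
cv2.imwrite("pics/w3b.png",cv2.resize(c[0],(800,600),interpolation=3))
E
```

```text
clock: 9.02
tool_pos: [462.2, 24.1, 203.5]
tcp_rot: [-3.14, -0.003, -0.526]
force: [0.6, 0.3, -1.3]
gripper_width: 0.141
gripper_force: 0.0
```

View pics/w3b.png

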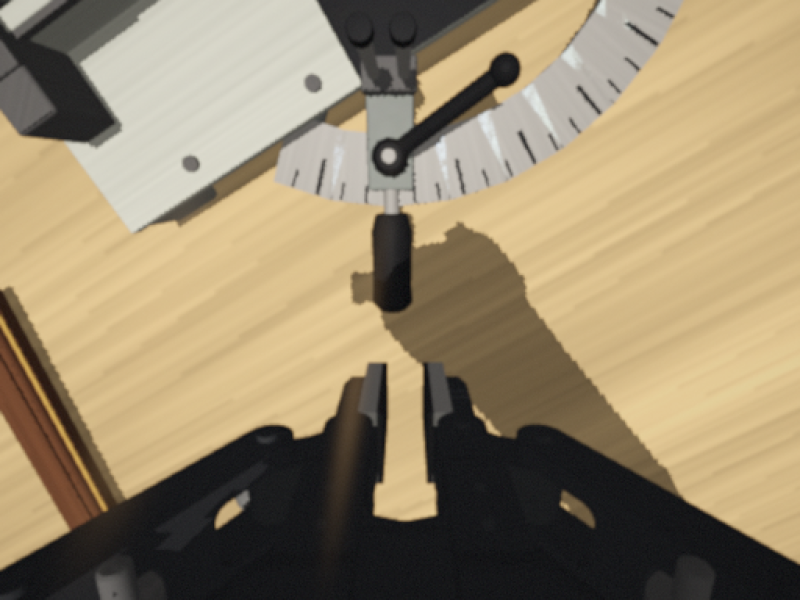

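The arm points out along the handle: hub at (389,155), neck at (391,203), handle middle at (394,260), ball at (505,70).

Run:
```python
from h import *
c=load("pics/w3.png")
pv=np.array([680.5,-92])
for n,u,v,z in [("hub",389,155,72),("neck",391,203,37),("handle",394,260,51.5),("ball",505,70,90),("beam",390,150,43),("L45mark",321,177,30),("15mark?",526,148,30),("0mark?",590,98,30)]:
    p=ray(c,(u*.64,v*.64),z)[:2];d=p-pv;print(n,p.round(1),np.hypot(*d).round(1),np.degrees(np.arctan2(d[1],-d[0])).round(2))
```

```text
hub [537.4 -10.2] 164.9 29.76
neck [512.6   4.5] 193.7 29.87
handle [480.3  20.7] 229.7 29.38
ball [542.  -83.1] 138.8 3.69
beam [541.4 -12.1] 160.4 29.87
L45mark [550.9  37. ] 182.9 44.86
15mark? [498.  -90.8] 182.5 0.38
0mark? [ 504.7 -139.8] 182.1 -15.22
```

The arm stands at 29.8 degrees, and the marks confirm the pivot. Next I'll go to the pivot side of the ball.

```bash
python3 -m jog '[[0,0,0,0.053,-0.061,0,0],[0,0,0,0.053,-0.061,0,0],[0,0,0,0.053,-0.061,0,0],[0,0,0,0.053,-0.061,0,0],[0,0,0,0,0,-0.06,0],[0,0,0,0,0,-0.06,0],[0,0,0,0,0,-0.06,0],[0,0,0,0,0,-0.06,0],[0,0,0,0,0,0,0],[0,0,0,0,0,0,0]]'
```

```text
clock: 10.32
tool_pos: [567.9, -97.9, 81.7]
tcp_rot: [3.141, 0.0, -0.526]
force: [0.3, -0.1, 0.5]
gripper_width: -0.002
gripper_force: 0.0
```

```bash
python3 -m jog '[[0,0,0,-0.0225,0.013,0,0],[0,0,0,-0.0223,0.0013,0,0],[0,0,0,-0.0213,0.0031,0,0],[0,0,0,-0.021,0.0075,0,0],[0,0,0,-0.02,0.0093,0,0],[0,0,0,-0.018,0.0127,0,0],[0,0,0,-0.017,0.0145,0,0],[0,0,0,-0.0133,0.017,0,0],[0,0,0,-0.0123,0.0187,0,0],[0,0,0,0,0,0,0]]'
```

```text
clock: 11.58
tool_pos: [486.8, -49.2, 82.4]
tcp_rot: [-3.139, -0.006, -0.525]
force: [9.4, -3.3, -4.3]
gripper_width: 0.001
gripper_force: 4.8
```

```bash
python3 -m jog '[[0,0,0,-0.0087,0.005,0,0],[0,0,0,0,0,0,0],[0,0,0,0,0,0,0]]'; python3 -m jog '[[0,0,0,0.04,-0.023,0,0],[0,0,0,0,0,0.06,0],[0,0,0,0,0,0.06,0],[0,0,0,-0.05,0.01,0.04,0],[0,0,0,-0.05,0.01,0.06,0],[0,0,0,-0.01,0,0,0],[0,0,0,0,0,0,0]]'
python3 - <<'E'
from h import *
c=grab("wrist","pics/w4.png")
cv2.imwrite("pics/w4b.png",cv2.resize(c[0],(800,600),interpolation=3))
E
```

```text
clock: 11.95
tool_pos: [486.3, -48.5, 82.9]
tcp_rot: [-3.137, -0.013, -0.527]
force: [20.7, -10.1, -11.8]
gripper_width: -0.0
gripper_force: 10.9
clock: 12.82
tool_pos: [444.2, -47.8, 191.2]
tcp_rot: [-3.141, 0.0, -0.525]
force: [0.1, -0.2, 0.2]
gripper_width: 0.001
gripper_force: 0.0
```

View pics/w4b.png

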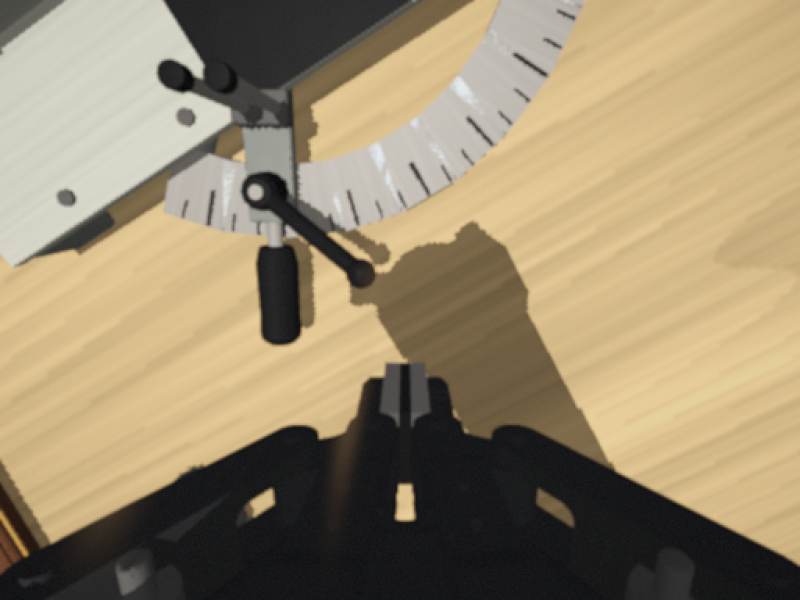

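```bash
python3 - <<'E'
from h import *
c=load("pics/w4.png");k=.64
pv=np.array([680.5,-92]);P={}
for n,u,v,z in [("hub",262,190,72),("neck",277,235,37),("ball",361,272,90)]:
    P[n]=p=ray(c,(u*k,v*k),z)[:2];d=p-pv;print(n,p.round(1),np.hypot(*d).round(1),np.degrees(np.arctan2(d[1],-d[0])).round(2))
d=P["ball"]-P["hub"];th=np.radians(29.9);o=np.array([-np.cos(th),np.sin(th)]);r=np.array([-np.sin(th),-np.cos(th)]);print("back to handle deg",np.degrees(np.arctan2(d@o,d@r)))
E
python3 -m jog '[[0,0,1,0.0026,0.0275,0.0048,85],[0,0,1,0.0026,0.0275,0.0048,85],[0,0,1,0.0026,0.0275,0.0048,85],[0,0,1,0.0026,0.0275,0.0048,85],[0,0,1,0.0026,0.0275,0.0048,85],[0,0,1,0.0026,0.0275,0.0048,85],[0,0,1,0.0026,0.0275,0.0048,85],[0,0,1,0.0026,0.0275,0.0048,85],[0,0,1,0.0026,0.0275,0.0048,85],[0,0,1,0.0026,0.0275,0.0048,85]]'
python3 -m jog '[[0,0,1,0.0026,0.0275,0.0048,85],[0,0,1,0.0026,0.0275,0.0048,85],[0,0,1,0.0026,0.0275,0.0048,85],[0,0,1,0.0026,0.0275,0.0048,85],[0,0,1,0.0026,0.0275,0.0048,85],[0,0,1,0.0026,0.0275,0.0048,85],[0,0,1,0.0026,0.0275,0.0048,85],[0,0,1,0.0026,0.0275,0.0048,85],[0,0,1,0.0026,0.0275,0.0048,85],[0,0,1,0.0026,0.0275,0.0048,85]]'
python3 -m jog '[[0,0,1,0.0026,0.0275,0.0048,85],[0,0,1,0.0026,0.0275,0.0048,85],[0,0,1,0.0026,0.0275,0.0048,85],[0,0,1,0.0026,0.0275,0.0048,85],[0,0,1,0.0026,0.0275,0.0048,85],[0,0,1,0.0026,0.0275,0.0048,85],[0,0,1,0.0026,0.0275,0.0048,85],[0,0,1,0.0026,0.0275,0.0048,85],[0,0,0.7,0.0026,0.0275,0.0048,85],[0,0,0,0,0,0,85],[0,0,0,0,0,0,85]]'
python3 - <<'E'
from h import *
c=grab("wrist","pics/w5.png")
cv2.imwrite("pics/w5b.png",cv2.resize(c[0],(800,600),interpolation=3));print(manip.sense()["joint_positions"].round(2))
E
```

```text
hub [538.  -10.7] 164.1 29.71
neck [514.2   7.1] 193.5 30.78
ball [472.3 -37.6] 215.2 14.63
back to handle deg 37.784894881702705
clock: 14.12
tool_pos: [457.6, 89.9, 214.3]
tcp_rot: [-3.14, 0.002, 0.678]
force: [0.1, -0.1, 0.5]
gripper_width: 0.995
gripper_force: 0.0
clock: 15.38
tool_pos: [470.6, 227.4, 238.1]
tcp_rot: [-3.139, -0.001, 1.878]
force: [0.3, 0.2, -0.5]
gripper_width: 0.993
gripper_force: 0.0
clock: 16.75
tool_pos: [482.2, 350.0, 260.0]
tcp_rot: [-3.141, -0.001, 2.916]
force: [-0.6, -0.2, -0.9]
gripper_width: 0.991
gripper_force: 0.0
[-0.2   0.43 -0.7   1.6   0.29  1.22  0.39]
```

View pics/w5b.png

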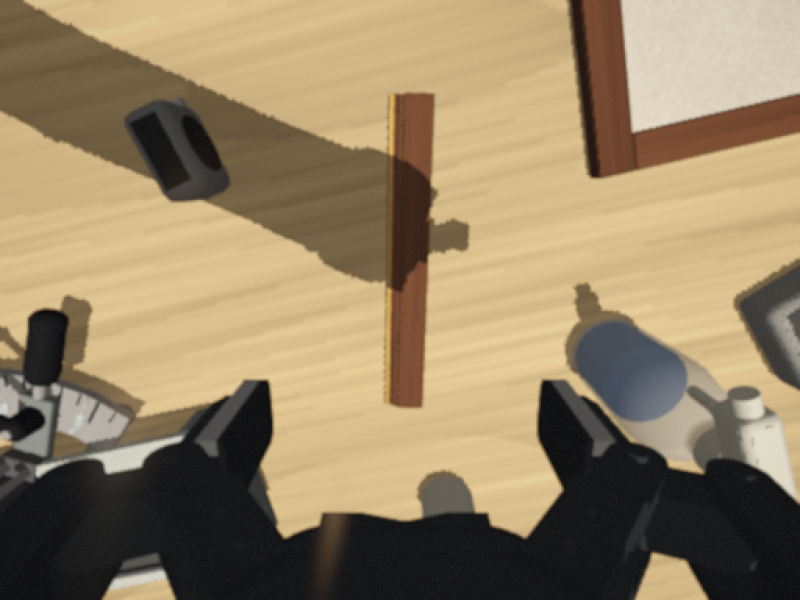

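The moulding shows upright: back top edge from (433,94) to (422,406), sight edge from (388,94) to (386,404). The clamp lever reads tight and the arm about 30 degrees.

Run:
```python
from h import *
c=load("pics/w5.png");k=.64
bn,bf=ray(c,(433.5*k,94*k),26),ray(c,(421.5*k,407*k),26);ln,lf=ray(c,(388*k,94*k),19),ray(c,(385.5*k,404*k),19)
print(bn,bf,ln,lf)
y=(bn-bf)[:2];L=np.hypot(*y);y/=L;x=np.array([y[1],-y[0]]);print("len",L,np.hypot(*(ln-lf)[:2]),"ang y",np.arctan2(y[1],y[0]),"lip ang",np.arctan2((ln-lf)[1],(ln-lf)[0]),"width",(bn-ln)[:2]@x,(bf-lf)[:2]@x)
print("x axis",x,"centre",(bn+bf+ln+lf)[:2]/4)
# top check
t=load("pics/t1.png")
for p in(bn,bf):print(proj(t,p)/k)
```

```text
[357.54624132 400.39452137  26.        ] [615.99824542 334.35667162  26.        ] [348.54141562 366.41188383  19.        ] [609.07863565 301.29933293  19.        ]
len 266.75538611120066 268.5503440789345 ang y 2.891432042652458 lip ang 2.8966925775041634 width 35.154079691994355 33.741367763267014
x axis [0.24755957 0.96887267] centre [482.7911345  350.61560244]
[178.20118808 390.10380912]
[214.61040088 263.29643093]
```

```bash
python3 -m jog '[[0,0,-0.18,0.0012,0.0012,-0.06,85],[0,0,0,0,0,-0.06,85],[0,0,0,0,0,-0.06,85],[0,0,0,0,0,-0.06,85],[0,0,0,0,0,-0.06,85],[0,0,0,0,0,-0.06,85],[0,0,0,0,0,-0.06,85],[0,0,0,0,0,-0.06,85],[0,0,0,0,0,-0.032,85],[0,0,0,0,0,0,85]]'
python3 -m jog '[[0,0,0,0,0,0,65],[0,0,0,0,0,0,50],[0,0,0,0,0,0,30],[0,0,0,0,0,0,20],[0,0,0,0,0,0,20],[0,0,0,0,0,0,20]]'
```

```text
clock: 18.05
tool_pos: [482.3, 350.4, 4.3]
tcp_rot: [-3.14, -0.001, 2.896]
force: [-0.1, -0.5, -0.6]
gripper_width: 0.994
gripper_force: 0.0
clock: 18.8
tool_pos: [483.4, 351.6, 6.3]
tcp_rot: [3.14, 0.001, 2.897]
force: [-0.8, -1.1, 5.5]
gripper_width: 0.403
gripper_force: 60.8
```

Gripped. On the bed, though, a centre grip would put the gripper body near the front saw guide. I'll regrip 86 mm towards the far end, so the rear finger falls in the fence gap and the moulding can be laid flush directly.

```bash
python3 -m jog '[[0,0,0,0,0,0,50],[0,0,0,0,0,0,85],[0,0,0,0,0,0.004,85],[0,0,0,0.04,-0.0102,0,85],[0,0,0,0.04,-0.0102,0,85],[0,0,0,0.04,-0.0102,0,85],[0,0,0,0.0464,-0.0116,-0.006,85],[0,0,0,0,0,0,85],[0,0,0,0,0,0,85]]'
python3 -m jog '[[0,0,0,0,0,0,60],[0,0,0,0,0,0,40],[0,0,0,0,0,0,20],[0,0,0,0,0,0,20],[0,0,0,0,0,0,20],[0,0,0,0,0,0,20],[0,0,0,0,0,0.02,20],[0,0,0,0,0,0.04,20],[0,0,0,0,0,0.04,20],[0,0,0,0,0,0.04,20],[0,0,0,0,0,0,20]]'
python3 - <<'E'
from h import *
c=grab("wrist","pics/w6.png");s=grab("scene","pics/s6.png")
cv2.imwrite("pics/w6b.png",np.hstack([cv2.resize(c[0],(400,300)),cv2.resize(s[0][90:240,220:420],(400,300),interpolation=3)]))
E
```

```text
clock: 19.92
tool_pos: [565.8, 329.8, 3.8]
tcp_rot: [-3.141, -0.001, 2.896]
force: [-1.3, -0.2, -0.0]
gripper_width: 0.994
gripper_force: 0.0
clock: 21.3
tool_pos: [567.2, 330.9, 76.8]
tcp_rot: [3.139, 0.003, 2.897]
force: [0.3, -0.1, -1.8]
gripper_width: 0.403
gripper_force: 60.0
```

View pics/w6b.png

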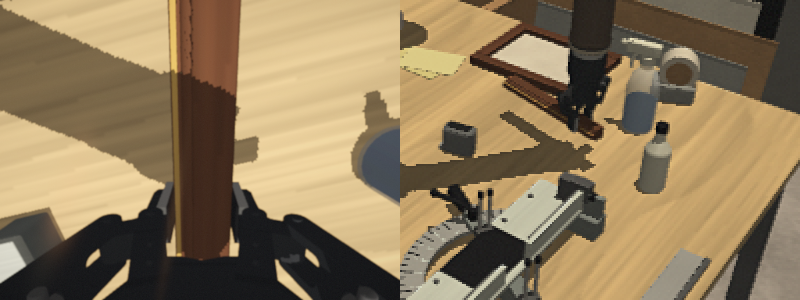

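The moulding is held level, with the grip near its far end. Next I'll lift, carry it over and turn it.

```bash
python3 -m jog '[[0,0,0,0,0,0.05,20],[0,0,0,0,0,0.06,20],[0,0,0,0,0,0.06,20],[0,0,0,0,0,0.06,20],[0,0,0,0,-0.03,0.06,20],[0,0,0,0.01,-0.05,0.02,20],[0,0,0,0.01,-0.05,0,20],[0,0,0,0.01,-0.05,0,20],[0,0,-0.3,0.01,-0.05,0,20],[0,0,-0.6,0.01,-0.05,0,20],[0,0,-0.65,0.01,-0.05,0,20],[0,0,-0.65,0.01,-0.05,0,20]]'
python3 -m jog '[[0,0,-0.65,0.01,-0.05,0,20],[0,0,-0.65,0.01,-0.05,0,20],[0,0,-0.65,0.01,-0.05,0,20],[0,0,-0.65,0.01,-0.05,0,20],[0,0,-0.65,0.01,-0.05,0,20],[0,0,-0.65,0.01,-0.05,0,20],[0,0,-0.65,0.01,-0.05,0,20],[0,0,-0.65,0.01,-0.05,0,20],[0,0,-0.65,0.01,-0.05,0,20],[0,0,-0.65,0.01,-0.05,0,20]]'
python3 -m jog '[[0,0,-0.65,0,0,0,20],[0,0,-0.65,0,0,0,20],[0,0,-0.65,0,0,0,20],[0,0,-0.4,0,0,0,20],[0,0,0,0,0,0,20],[0,0,0,0,0,0,20]]'
```

```text
clock: 22.9
tool_pos: [601.3, 138.4, 229.1]
tcp_rot: [3.142, 0.0, 2.627]
force: [1.2, -0.6, -1.9]
gripper_width: 0.406
gripper_force: 60.1
clock: 24.15
tool_pos: [651.3, -111.6, 229.1]
tcp_rot: [3.142, -0.0, 1.848]
force: [0.9, 0.2, -1.4]
gripper_width: 0.406
gripper_force: 60.1
clock: 24.9
tool_pos: [651.0, -110.3, 229.1]
tcp_rot: [-3.142, 0.0, 1.571]
force: [0.7, -1.1, -1.7]
gripper_width: 0.404
gripper_force: 60.2
```

```bash
python3 -m jog '[[0,0,0,0.012,0,-0.05,20],[0,0,0,0,0,-0.06,20],[0,0,0,0,0,-0.06,20],[0,0,0,0,0,-0.06,20],[0,0,0,0,0,-0.05,20],[0,0,0,0,0,-0.03,20],[0,0,0,0,0,-0.016,20],[0,0,0,0,0,0,20],[0,0,0,0,0,0,20]]'
python3 - <<'E'
from h import *
c=grab("wrist","pics/w7.png")
cv2.imwrite("pics/w7b.png",cv2.resize(c[0],(800,600),interpolation=3))
E
```

```text
clock: 26.02
tool_pos: [657.6, -110.0, 67.2]
tcp_rot: [3.14, 0.0, 1.571]
force: [0.8, 0.3, -1.1]
gripper_width: 0.407
gripper_force: 60.2
```

View pics/w7b.png

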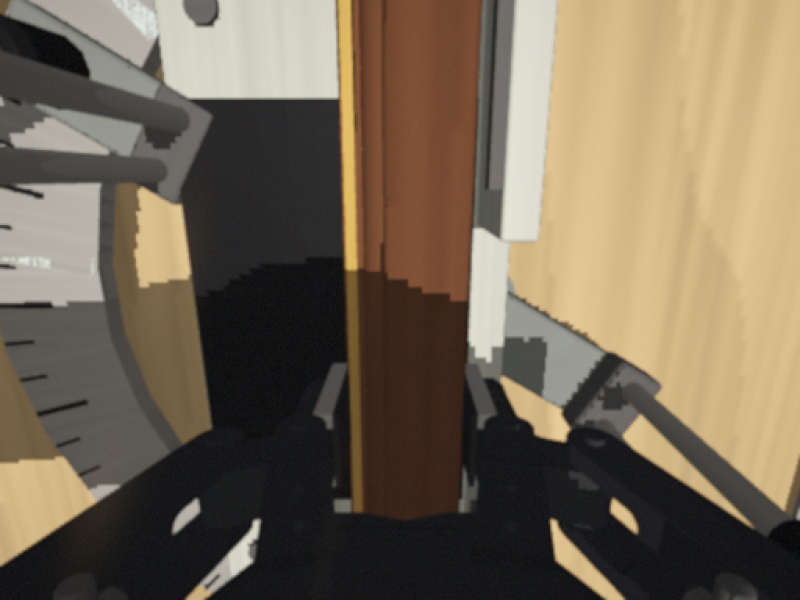

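The moulding is between the fingers, parallel to and just in front of the fence. The rear finger is in the gap, and both guides are clear. I'll lower it, then slide it to the stop in short steps.

```bash
python3 -m jog '[[0,0,0,0,0,-0.006,20],[0,0,0,0,0,-0.002,20],[0,0,0,0,0,0,20]]'; python3 -m jog '[[0,0,0,0,0.008,0,20],[0,0,0,0,0.006,0,20],[0,0,0,0,0.004,0,20],[0,0,0,0,0,0,20]]'; python3 -m jog '[[0,0,0,0,0.004,0,20],[0,0,0,0,0.004,0,20],[0,0,0,0,0,0,20]]'
```

```text
clock: 26.45
tool_pos: [656.9, -109.9, 62.0]
tcp_rot: [-3.141, -0.0, 1.571]
force: [-0.5, 0.5, -0.9]
gripper_width: 0.4
gripper_force: 60.2
clock: 26.95
tool_pos: [657.0, -100.6, 62.2]
tcp_rot: [3.141, -0.0, 1.571]
force: [0.8, -0.8, -1.1]
gripper_width: 0.405
gripper_force: 60.2
clock: 27.32
tool_pos: [657.0, -96.8, 62.2]
tcp_rot: [3.142, -0.0, 1.571]
force: [0.5, 0.5, -2.2]
gripper_width: 0.403
gripper_force: 60.2
```

```bash
python3 -m jog '[[0,0,0,0,0.004,0,20],[0,0,0,0,0,0,20]]'; python3 -m jog '[[0,0,0,0,0.004,0,20],[0,0,0,0,0,0,20]]'; python3 -m jog '[[0,0,0,0,0.004,0,20],[0,0,0,0,0,0,20]]'
```

```text
clock: 27.58
tool_pos: [656.9, -96.5, 62.2]
tcp_rot: [3.142, 0.002, 1.57]
force: [-0.3, -5.5, -1.5]
gripper_width: 0.405
gripper_force: 60.2
clock: 27.82
tool_pos: [656.8, -96.5, 62.2]
tcp_rot: [-3.142, 0.004, 1.569]
force: [0.3, -9.2, -1.8]
gripper_width: 0.406
gripper_force: 60.2
clock: 28.08
tool_pos: [656.7, -96.5, 62.3]
tcp_rot: [-3.142, 0.006, 1.568]
force: [-0.8, -12.5, -0.2]
gripper_width: 0.406
gripper_force: 60.2
```

Contact with the stop at y = -96.5. I'll ease back 5 mm of the overpush, then go to the fence.

```bash
python3 -m jog '[[0,0,0,0,-0.01,0,20],[0,0,0,0.006,0,0,20],[0,0,0,0.004,0,0,20],[0,0,0,0,0,0,20]]'; python3 -m jog '[[0,0,0,0.004,0,0,20],[0,0,0,0,0,0,20]]'; python3 -m jog '[[0,0,0,0.004,0,0,20],[0,0,0,0,0,0,20]]'
```

```text
clock: 28.58
tool_pos: [661.5, -96.5, 61.8]
tcp_rot: [-3.14, 0.001, 1.572]
force: [-2.0, -4.7, -0.7]
gripper_width: 0.406
gripper_force: 60.1
clock: 28.82
tool_pos: [663.4, -96.5, 61.7]
tcp_rot: [-3.14, 0.001, 1.572]
force: [-2.0, -4.5, -1.3]
gripper_width: 0.406
gripper_force: 60.0
clock: 29.08
tool_pos: [664.1, -96.5, 61.4]
tcp_rot: [-3.137, 0.001, 1.572]
force: [-6.3, -4.5, 0.2]
gripper_width: 0.401
gripper_force: 60.1
```

```bash
python3 -m jog '[[0,0,0,0.003,0,0,20],[0,0,0,0,0,-0.004,20],[0,0,0,0,0,0,20]]'; python3 -m jog '[[0,0,0,0,0,-0.004,20],[0,0,0,0,0,0,20]]'
```

```text
clock: 29.45
tool_pos: [664.2, -96.5, 59.9]
tcp_rot: [-3.135, 0.001, 1.572]
force: [-13.2, -4.4, 7.8]
gripper_width: 0.406
gripper_force: 60.2
clock: 29.7
tool_pos: [664.2, -96.5, 59.7]
tcp_rot: [-3.135, 0.002, 1.572]
force: [-18.4, -4.1, 21.1]
gripper_width: 0.404
gripper_force: 61.4
```

```bash
python3 -m jog '[[0,0,0,-0.004,0,0.004,20],[0,0,0,0,0,0,20],[0,0,0,0,0,0,45],[0,0,0,0,0,0,55],[0,0,0,0,0,0,55],[0,0,0,0,0,0,55],[0,0,0,0,0,0.02,55],[0,0,0,0,0,0.05,55],[0,0,0,0,0,0.06,55],[0,0,0,0,0,0.06,55],[0,0,0,0,0,0.06,55],[0,0,0,0,0,0,55]]'
python3 -m jog '[[0,0,0,-0.05,0,0.06,55],[0,0,0,-0.05,0,0.06,55],[0,0,0,-0.05,0,0.06,55],[0,0,0,-0.05,0,0,55],[0,0,0,0,0,0,55],[0,0,0,0,0,0,55]]'
python3 - <<'E'
from h import *
c=grab("wrist","pics/w8.png")
cv2.imwrite("pics/w8b.png",cv2.resize(c[0],(800,600),interpolation=3))
E
```

```text
clock: 31.2
tool_pos: [667.2, -96.0, 189.0]
tcp_rot: [3.136, 0.001, 1.571]
force: [-0.1, 0.2, -0.1]
gripper_width: 0.643
gripper_force: 0.0
clock: 31.95
tool_pos: [565.8, -96.0, 274.9]
tcp_rot: [-3.142, -0.0, 1.571]
force: [1.0, -0.5, 0.7]
gripper_width: 0.643
gripper_force: 0.0
```

View pics/w8b.png

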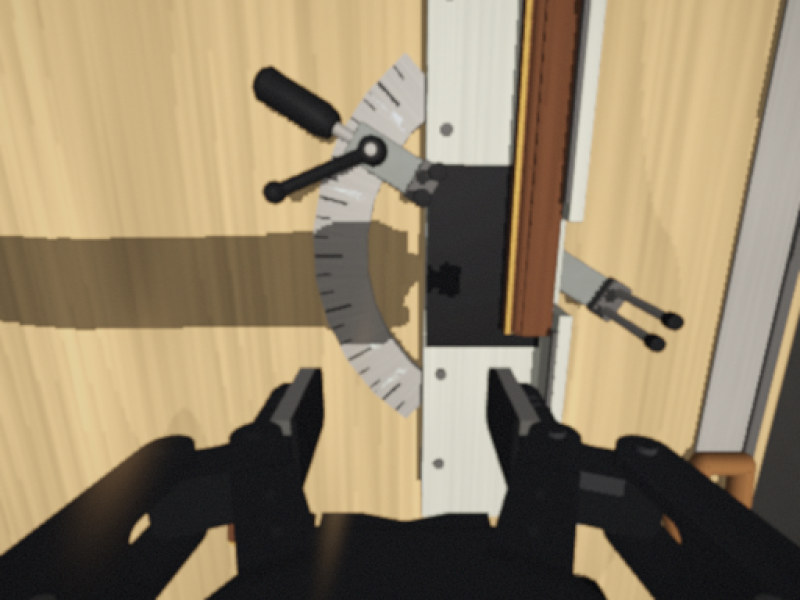

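The picture shows the moulding along the fence with its sight-edge line from (527,0) to (505,333), the right end at row 333, and the lever and arm unchanged. I'll fit that edge and the bed's front edge to get the angle.

Run:
```python
from h import *
c=load("pics/w8.png");k=.64
hsv=cv2.cvtColor(c[0],40)
L=[];Rr=[];B=[]
for r in range(5,205,4):
    row=hsv[r].astype(int);a=int(300);
    g=[u for u in range(310,350) if row[u,0]<30 and row[u,1]>120 and row[u,2]>60]
    if g: L.append((g[0]-.5,r))
    m=[u for u in range(315,385) if row[u,1]>100]
    if m: Rr.append((m[-1]+.5,r))
for r in list(range(60,95,3))+list(range(225,300,5)):
    row=hsv[r].astype(int);g=[u for u in range(262,285) if row[u,1]<60 and row[u,2]>150]
    if g:B.append((g[0]-.5,r))
def fit(px,z,n):
    P=np.array([ray(c,p,z)[:2] for p in px])
    for _ in range(3):
        f=np.polyfit(P[:,1],P[:,0],1);e=P[:,0]-np.polyval(f,P[:,1]);P=P[abs(e)<max(1.,1.5*e.std())]
    print(n,len(P),"slope",f[0].round(4),"x@y=-12",np.polyval(f,-12).round(1),"std",e.std().round(2), "y",P[:,1].min().round(),P[:,1].max().round())
fit(L,74,"lip");fit(Rr,81,"back");fit(B,55,"bed front")
print("right end",ray(c,(528*k,336*k),81))
```

```text
lip 50 slope 0.0022 x@y=-12 644.0 std 0.34 y -131.0 82.0
back 46 slope 0.0039 x@y=-12 679.2 std 0.43 y -124.0 80.0
bed front 16 slope -0.0403 x@y=-12 568.9 std 2.93 y -280.0 33.0
right end [ 662.48968732 -147.43503662   81.        ]
```

Run:
```python
from h import *
c=load("pics/w8.png")
hsv=cv2.cvtColor(c[0],40).astype(int)
for r in (20,60,100,130): print(r,[tuple(hsv[r,u,1:]) for u in range(362,394)],[round(ray(c,(u,r),95)[0],1) for u in (362,370,378,386,393)])
```

```text
20 [(np.int64(147), np.int64(118)), (np.int64(145), np.int64(116)), (np.int64(147), np.int64(116)), (np.int64(144), np.int64(117)), (np.int64(149), np.int64(113)), (np.int64(147), np.int64(104)), (np.int64(142), np.int64(79)), (np.int64(153), np.int64(55)), (np.int64(87), np.int64(47)), (np.int64(26), np.int64(50)), (np.int64(15), np.int64(83)), (np.int64(15), np.int64(104)), (np.int64(14), np.int64(110)), (np.int64(20), np.int64(128)), (np.int64(19), np.int64(174)), (np.int64(16), np.int64(205)), (np.int64(17), np.int64(216)), (np.int64(16), np.int64(217)), (np.int64(16), np.int64(217)), (np.int64(16), np.int64(217)), (np.int64(16), np.int64(217)), (np.int64(17), np.int64(216)), (np.int64(17), np.int64(213)), (np.int64(29), np.int64(208)), (np.int64(62), np.int64(206)), (np.int64(90), np.int64(205)), (np.int64(94), np.int64(204)), (np.int64(97), np.int64(203)), (np.int64(94), np.int64(203)), (np.int64(92), np.int64(205)), (np.int64(93), np.int64(206)), (np.int64(92), np.int64(209))] [np.float64(666.9), np.float64(674.9), np.float64(682.8), np.float64(690.7), np.float64(697.6)]
60 [(
[... 2567 characters left out ...]
np.int64(216)), (np.int64(82), np.int64(215)), (np.int64(93), np.int64(215)), (np.int64(91), np.int64(216)), (np.int64(90), np.int64(217)), (np.int64(90), np.int64(219)), (np.int64(89), np.int64(221)), (np.int64(89), np.int64(221)), (np.int64(89), np.int64(221)), (np.int64(89), np.int64(221)), (np.int64(88), np.int64(222)), (np.int64(89), np.int64(221)), (np.int64(90), np.int64(221)), (np.int64(89), np.int64(220)), (np.int64(89), np.int64(220)), (np.int64(89), np.int64(218)), (np.int64(91), np.int64(216)), (np.int64(90), np.int64(215)), (np.int64(91), np.int64(213)), (np.int64(91), np.int64(212))] [np.float64(677.3), np.float64(686.1), np.float64(694.8), np.float64(703.6), np.float64(711.2)]
```

The moulding back is at x of about 679.2 to 680.0 against a fence face at 680.4. Its slope is under 0.004, and the left end is at 122.6 against the stop at 123.1. All are within limits, so I'm handing in.

```bash
python3 -c "
from station import manip
print(manip.hand_in())"
```

```text
the job is handed in; nothing more can be done
None
```

The job is handed in at about 32 s of the 72 s, with no verdict returned: by my last measurements the arm is clamped tight at about 30° left, and the moulding lies face up on the bed within about 1 mm of the fence and of the stop.

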